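# Clamp a sample tube in the extruder bench

## Robot

A 6-joint arm with a two-finger parallel gripper is mounted at the origin on a cart in front of the work surface, level with it; the furniture and walls round the work are solid. World frame = base frame: x ahead of the robot, y to its left, z up, the work surface at z = 0. Lengths are in m, angles in rad, forces in N, time in s.
With the tool pointing down it reaches from about 0.35 to 0.775 m from the base axis. Payload 7.3 kg.
Tool frame: the origin (TCP) lies at the centre of the arm's flange, where the gripper is bolted on; the fingertips stand 178 mm ahead of it and the grasp point (between the pads) lies 159 mm ahead of it; z points along the fingers, y is the direction in which the jaws open and shut (so a half turn about z gives the same grasp; the last joint's range is limited). The gripper opens to 92 mm and grips with 3 to 60 N. Pads are 19 mm wide; open, the fingers measure 130 mm over their backs; the gripper's body (75 mm by 190 mm) begins 47 mm behind the grasp point.
Start: joints at [1.111, 0.342, 1.524, -0, 1.275, -0.146], TCP at [0.162, 0.499, 0.405] pointing down, gripper open.
Joint ranges: [-2.53, 2.53], [-0.77, 2.02], [0.04, 2.7], [-1, 4.14], [0.28, 2.66], [-3.11, 3.11]. Speed limits (rad/s): [2.57, 2.57, 3.14, 3.14, 3.14, 3.14].

## Interface

Orientations are given as [roll, pitch, yaw] about the fixed x, y, z axes, in that order (R = Rz(yaw) Ry(pitch) Rx(roll)).
In Python, from cell import robot gives the robot as it stands. The module is installed in compiled form; this text tells all that it offers.
- The arm moves only by the shell command python3 -m handwheel 'ROWS' [FORCE]. ROWS is a JSON object of lists of equal length, an entry for each row: "offset": the shift along the tool's x, y, z in cm, a list of three; "turn": the turn, a rotation vector about the tool's x, y, z in degrees, a list of three; "jaw": the gripper command: -1 is shut, 1 is fully open, values between are in proportion. A call has exactly 8 rows; each row is the pose to reach, as a shift and turn from the pose commanded when the call began, along the tool's axes at that moment; what a row does not reach only later rows make up. A row lasts 1/12 s, in which the tool goes at most 41.7 mm and 7.16 degrees, less where a joint would pass 70% of its speed; a pose out of reach is approached as far as the arm can. A call with a gripper value outside its range is refused whole. The fingers move at their own pace and stop on an object; FORCE is the grip in N (left out, the last holds). Time passes only in rows, so rows that repeat a pose let the fingers close, or fill a call up. It gives the time, the measured TCP pose, the force and the opening at its end, in the units of the state.
- robot.observe(): the state, without advancing time (a new reading comes with each control period).
- robot.read_camera(name): name is "side" or "top" or "wrist"; returns the picture (420x560x3 uint8, blue, green, red); there is no depth.
- robot.calibration(name): a dict with "mtx" (3x3 intrinsics, pixels), "view" (4x4, takes a point from world to camera coordinates); the wrist camera has in their place "mount" (4x4, takes a point from camera to tool coordinates, whose origin is the TCP and whose axes are the flange's). Camera axes: x right, y up, looking along -z (the intrinsics and any distortion apply to the point x, -y, -z); pixel columns grow to the right and rows downward; lengths in m; the calibration is good to about 2 mm. A picture is of the moment at which its call begins: read the wrist's pose just before it. calibration takes no time and is no camera call.
- robot.hand_in(): hands the job in, once; it reports no verdict.
The state is a dict: "time": time; "qpos": joint angles; "qvel": joint speeds; "joint_efforts": joint torques, N m; "tool_pos": TCP position; "tool_rot": TCP orientation; "contact_force": force on the tool from outside, world axes, zero at the start; "torque": the same for the moment, N m; "opening": finger opening in m.
Only numpy, scipy, OpenCV 4.12 (cv2) and the standard library are available. Lean on these libraries where they do the work, as an engineer would, in place of code of your own. Each camera call takes 0.05 s, during which the arm holds its last target. There are 200 camera calls.

## Task

First make the extruder safe: put the jog toggle on the yellow box into its upright centre OFF position, without flicking it through to the other side. Then lay the loose sample tube down in the two saddles of the clamp bench, let go of it, and throw the red cam lever all the way over past its centre until it snaps shut and the jaw clamps the tube against the end stop. Leave the white dish and the large brass weight where they are.

Things in the scene. Friction and masses are not known exactly. Their poses are not given: they have to be found in the camera images.
- clamp_bench: Fixed clamp bench: grey base plate 84 (x) x 400 (y) x 10 mm, origin at the centre of its underside. The tube lies along bench y on two saddles 36 mm long at y = -66 and +66 mm; the 96 mm between them are open for fingers, down to z = 10 mm. Blue cheeks of the cam housing at y = 122 to 162 mm, 44 mm wide, up to z = 90 mm.
- cradle_center (a point): Where the tube's centre comes to lie, midway between the saddles, 42.5 mm above the worktop; axes as the bench. Saddle floors lie 20.5 mm below it. Their upright walls are 46 mm apart up to 2.5 mm below it, then lips flare out to 64 mm apart at 11 mm above it. Clamped, the tube's centre lies about 2 mm toward bench -y from it.
- stop_face (a point): Middle of the end stop's face, on the tube axis; the face looks to bench +y. Steel plate 70 mm wide, up to z = 68 mm, black gearmotor behind it. The open jaw is 212 mm from it, so the 200 mm tube has 12 mm of play along y; closing the lever pushes the tube home against the stop.
- tube_center (a point): Centre of the loose grey-white sample tube, 200 mm long, 41 mm diameter, 0.26 kg, lying on its side with its length along its own y axis; its centre is 20.5 mm above what it lies on. Both ends are alike. It does not roll.
- lever_grip (a point): Middle of the lever's red grip, 74 mm from the hinge axis; the grip is 16 mm wide along bench x, 14 mm thick and 40 mm long along the lever. It swings with the lever.
- jaw_pad: Round black rubber jaw pad, 37 mm diameter, 6 mm thick, that the lever drives along bench -y by 15 mm against the tube's end; it is sprung by some mm. Origin at the centre of its face, 42.5 mm above the worktop. Its pressing on the tube is the clamping force, about 17 N.
- jog_box: Fixed yellow switch box 80 (its x) x 90 (its y) x 44 mm; origin at the centre of its underside. The toggle stands in the middle of its top and swings in the box's y-z plane about a pivot at z = 44 mm.
- jog_toggle (a joint): Angle of the toggle about the box's x: about 0 at the start, leaning to the box's -y side (green lamp); 0.46 = upright = OFF; 0.92 = the other side (+y, orange lamp). The centre is narrow: let go within about 0.12 of upright it stays, further off its spring throws it to the nearer side. Moving it takes up to about 5 N at the tip.
- toggle_tip (a point): Centre of the fat end of the steel toggle, 38 mm above its pivot (82 mm above the worktop when upright), 11 mm diameter; the end is 8 mm higher.
- evap_dish: Loose white dish, 84 mm diameter, 32 mm high, origin at its underside; leave alone.
- weight_500g: Loose brass-coloured weight, 38 mm diameter, 52 mm high, origin at its underside; leave alone.
- cam_lever (a joint): Red-gripped lever, rad: 0 open, pointing to bench +y and 30 deg up; grows as it swings up and over toward the tube; 1.05 upright; over-centre at 2.35; 2.55 hard stop, shut, nearly level over the tube's end. Stays where left up to about upright; beyond, a spring drives it back, up to 15 N at the grip; from about 2.42 it snaps shut by itself and stays.
- lever_hinge (a point): Point on the lever's hinge axis, which is parallel to bench x, 85 mm above the worktop, 142 mm from cradle_center toward bench +y; axes as the bench.
Not all that is in view belongs to the job. There is more than one size of the jog_box; the job needs the smaller.

How it is judged:
By the outcome, as a careful person would: the job done as asked, in the order asked, and still so for the second after the job is handed in, with the robot touching nothing.
It also fails if it takes over 72 s, if anything falls off the work surface, if the arm or the gripper's body presses on something with over 40 N, if the wrist force passes 120 N, or if a joint passes its speed limit or range.

## Working session

There is one attempt and no reset: what is moved stays moved. The work goes in short steps, Python scripts to look and compute and a shell command to move; the robot and the scene stay as the last step left them, time stands still between calls to the robot, and variables do not carry over. Pictures are saved under pics/ and viewed, about 8 in all and at most 12, crops included, and the job is handed in when it is done.

```bash
mkdir -p pics; cat > h.py <<'E'
import numpy as np, cv2
from cell import robot
from scipy.spatial.transform import Rotation as R
def T():
    s=robot.observe(); M=np.eye(4); M[:3,:3]=R.from_euler('xyz',s['tool_rot']).as_matrix(); M[:3,3]=s['tool_pos']; return M
def cam(name):
    "K, camera->world (at current wrist pose)"
    c=robot.calibration(name); K=np.array(c['mtx'])
    C=T()@np.array(c['mount']) if name=='wrist' else np.linalg.inv(np.array(c['view']))
    return K,C,c
def ray(K,C,u,v):
    d=np.linalg.inv(K)@[u,v,1]; d=np.array([d[0],-d[1],-d[2]]); return C[:3,3],C[:3,:3]@d
def onz(K,C,u,v,z):
    o,d=ray(K,C,u,v); return o+d*(z-o[2])/d[2]
def proj(K,C,p):
    q=np.linalg.inv(C)@[*p,1]; w=K@[q[0],-q[1],-q[2]]; return w[:2]/w[2]
def tool(p,grasp=True):
    "shift in tool axes (cm) that brings grasp point to p"
    M=T(); g=M[:3,3]+M[:3,2]*.159
    return (M[:3,:3].T@(np.array(p)-g)*100).round(2)
E
python3 - <<'E'
from h import *
s=robot.observe(); print(s)
for n in ['side','top','wrist']:
    K,C,c=cam(n); print(n,K.round(1).tolist(),C.round(3).tolist(),[k for k in c],c.get('dist'))
    cv2.imwrite(f'pics/{n}0.png',robot.read_camera(n))
E
```

```text
{'time': 0.0, 'qpos': array([ 1.11103806e+00,  3.42760537e-01,  1.52502258e+00, -3.31953569e-06,
        1.27541827e+00, -1.46026613e-01]), 'qvel': array([-0.00174468, -0.00176291, -0.0006962 , -0.0007285 , -0.00026554,
       -0.00070489]), 'joint_efforts': array([ 1.07210446e-03, -4.31241131e+01, -2.44225788e+01,  7.18824542e-02,
        5.58572123e-02, -1.28434071e-04]), 'tool_pos': array([0.1619533 , 0.49925596, 0.40402318]), 'tool_rot': array([-3.14000058e+00, -2.30943307e-04,  2.82786178e+00]), 'contact_force': array([-0.03874917,  0.27190769, -0.01638454]), 'torque': array([-0.04639292,  0.00449923,  0.00339526]), 'opening': 0.0917604016561444}
side [[436.3, 0.0, 284.1], [0.0, 436.3, 207.9], [0.0, 0.0, 1.0]] [[-0.997, 0.005, -0.074, 0.468], [-0.071, -0.359, 0.931, 1.067], [-0.022, 0.933, 0.358, 0.517], [0.0, 0.0, 0.0, 1.0]] ['mtx', 'view'] None
top [[487.6, 0.0, 288.6], [0.0, 487.6, 211.4], [0.0, 0.0, 1.0]] [[0.097, 0.934, -0.343, -0.029], [-0.995, 0.093, -0.028, -0.043], [0.006, 0.344, 0.939, 1.604], [0.0, 0.0, 0.0, 1.0]] ['mtx', 'view'] None
wrist [[319.1, 0.0, 275.9], [0.0, 319.1, 210.2], [0.0, 0.0, 1.0]] [[0.309, -0.904, -0.294, 0.081], [0.951, 0.293, 0.096, 0.526], [-0.001, -0.31, 0.951, 0.386], [0.0, 0.0, 0.0, 1.0]] ['mtx', 'mount'] None
```

View pics/top0.png

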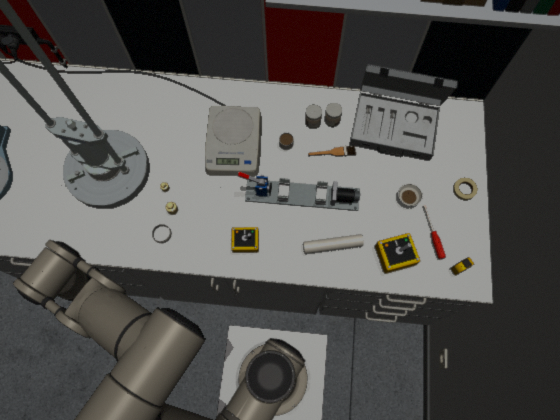

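View pics/side0.png

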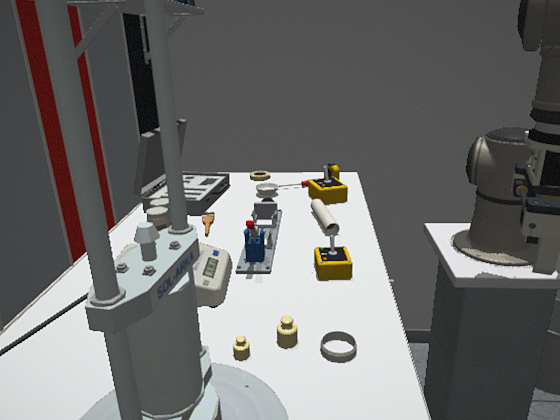

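The top view shows the small jog box at (245,239), the large one at (398,252), the tube at (333,244), and the bench running from (250,190) to (358,197) with its lever on the left. The side view agrees.

```bash
python3 - <<'E'
from h import *
K,C,_=cam('top'); im=cv2.imread('pics/top0.png'); hsv=cv2.cvtColor(im,cv2.COLOR_BGR2HSV)
y=cv2.inRange(hsv,(18,120,90),(35,255,255)); y=cv2.morphologyEx(y,cv2.MORPH_CLOSE,np.ones((9,9)))
for c in cv2.findContours(y,0,2)[0]:
    if cv2.contourArea(c)>200:
        r=cv2.minAreaRect(c); b=cv2.boxPoints(r); w=np.array([onz(K,C,*p,.044) for p in b])
        print('yellow',np.round(r[0]),np.linalg.norm(w[1]-w[0]).round(3),np.linalg.norm(w[2]-w[1]).round(3),w.mean(0).round(3),w.round(3).tolist())
for n,px,z in [('tubeL',(304,247),.0205),('tubeR',(363,240),.0205),('tipsm',(245,239),.075),('benchL',(247,199),.01),('benchR',(358,205),.01),('benchLt',(250,183),.01),('benchRt',(358,188),.01),('lever',(243,176),.12),('saddleL',(283,190),.04),('saddleR',(322,192),.04),('dish?',(409,196),.02)]:
    print(n,onz(K,C,*px,z).round(3))
K,C,_=cam('side')
for n,px,z in [('tip',(333,237),.075)]: print(n,onz(K,C,*px,z).round(3))
big=im[150:270,180:440]; cv2.imwrite('pics/topz.png',cv2.resize(big,None,fx=3,fy=3,interpolation=cv2.INTER_CUBIC))
print(robot.calibration('wrist')['mount'])
E
```

```text
yellow [398. 251.] 0.121 0.105 [ 0.437 -0.373  0.044] [[0.465, -0.302, 0.044], [0.51, -0.414, 0.044], [0.409, -0.444, 0.044], [0.366, -0.333, 0.044]]
yellow [244. 238.] 0.091 0.077 [0.432 0.14  0.044] [[0.465, 0.19, 0.044], [0.474, 0.099, 0.044], [0.398, 0.09, 0.044], [0.389, 0.179, 0.044]]
tubeL [ 0.427 -0.061  0.02 ]
tubeR [ 0.471 -0.258  0.02 ]
tipsm [0.419 0.134 0.075]
benchL [0.584 0.153 0.01 ]
benchR [ 0.601 -0.236  0.01 ]
benchLt [0.646 0.15  0.01 ]
benchRt [ 0.665 -0.233  0.01 ]
lever [0.622 0.163 0.12 ]
saddleL [0.618 0.029 0.04 ]
saddleR [ 0.625 -0.106  0.04 ]
dish? [ 0.648 -0.411  0.02 ]
tip [0.428 0.112 0.075]
[[ 2.62968989e-05  9.50721841e-01  3.10045127e-01  8.47022619e-02]
 [ 9.99999867e-01  1.34808515e-04 -4.98192943e-04  1.63411090e-04]
 [-5.15439635e-04  3.10045099e-01 -9.50721711e-01  1.77809662e-02]
 [ 0.00000000e+00  0.00000000e+00  0.00000000e+00  1.00000000e+00]]
```

View pics/topz.png

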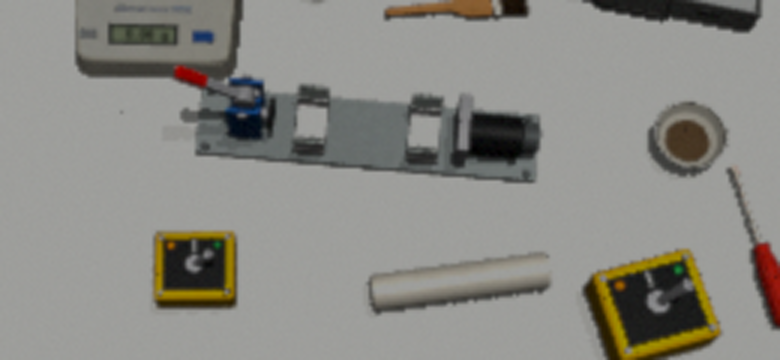

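Small box at (0.432, 0.140), yaw about 0.1, measuring 91 x 77 mm, which matches. The toggle leans to -y (green lamp). I'll move above it.

```bash
cat >> h.py <<'E'
def go(p,yaw):
    "grasp point p, tool down with world yaw (tool_rot yaw): offset cm, turn deg"
    M=T(); Rt=R.from_euler('xyz',[np.pi,0,yaw]).as_matrix(); t=np.array(p)-Rt[:,2]*.159
    o=(M[:3,:3].T@(t-M[:3,3])*100); r=np.degrees(R.from_matrix(M[:3,:3].T@Rt).as_rotvec())
    print('offset',o.round(2),'turn',r.round(1))
E
python3 -c "
from h import *
go([.432,.140,.19],np.pi+.1)"
```

```text
offset [-36.78 -25.83   5.55] turn [ -0.1  -0.  -23.7]
```

```bash
python3 -m handwheel '{"offset":[[-4,-3,0.5],[-8,-6,1],[-11,-8,1.5],[-14,-10,2],[-17,-12,2.5],[-20,-14,3],[-23,-16.5,3.5],[-26,-18.5,4]],"turn":[[0,0,-3],[0,0,-6],[0,0,-9],[0,0,-12],[0,0,-15],[0,0,-18],[0,0,-21],[0,0,-23.7]],"jaw":[1,1,1,1,1,1,1,1]}' 20; python3 -c "
from h import *
go([.432,.140,.19],np.pi+.1)"
```

```text
time: 0.82
tool_pos: [0.3527, 0.2411, 0.3644]
tool_rot: [-3.141, -0.0, -3.039]
contact_force: [-0.2, 1.4, 0.4]
opening: 0.0917
offset [ -6.86 -10.87   1.54] turn [-0.  -0.   0.1]
```

```bash
python3 -m handwheel '{"offset":[[-1.5,-2.5,0.4],[-3,-5,0.8],[-5,-8,1.2],[-6.9,-10.9,1.5],[-6.9,-10.9,1.5],[-6.9,-10.9,1.5],[-6.9,-10.9,1.5],[-6.9,-10.9,1.5]],"turn":[[0,0,0],[0,0,0],[0,0,0],[0,0,0],[0,0,0],[0,0,0],[0,0,0],[0,0,0]],"jaw":[1,1,1,1,1,1,1,1]}'; python3 - <<'E'
from h import *
K,C,_=cam('wrist'); im=robot.read_camera('wrist'); cv2.imwrite('pics/w1.png',im); np.savez('w1.npz',K=K,C=C)
hsv=cv2.cvtColor(im,cv2.COLOR_BGR2HSV)
y=cv2.inRange(hsv,(18,120,60),(35,255,255)); y=cv2.morphologyEx(y,cv2.MORPH_CLOSE,np.ones((25,25)))
for c in cv2.findContours(y,0,2)[0]:
    if cv2.contourArea(c)>800:
        c=cv2.convexHull(c); q=cv2.approxPolyDP(c,.03*cv2.arcLength(c,True),True)[:,0]; print(q.tolist(),[onz(K,C,*p,.044).round(4).tolist() for p in q])
E
```

```text
time: 1.48
tool_pos: [0.431, 0.1424, 0.3497]
tool_rot: [3.141, -0.001, -3.041]
contact_force: [0.3, 0.5, 0.1]
opening: 0.0921
[[320, 159], [317, 238], [231, 237], [231, 157]] [[0.3878, 0.1784, 0.044], [0.4645, 0.1866, 0.044], [0.4719, 0.1029, 0.044], [0.3941, 0.0985, 0.044]]
```

View pics/w1.png

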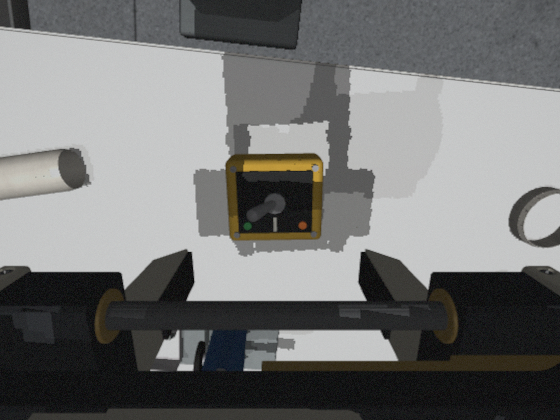

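Wrist view: box at about (275,198), toggle boot at (275,203), tip leaning left (to -y, green lamp) at (254,215).

```bash
python3 - <<'E'
from h import *
d=np.load('w1.npz');K,C=d['K'],d['C']
for n,p,z in [('panel',(275,203),.044),('boot',(275,203),.05),('tip',(255,214),.08),('green',(248,226),.044),('orange',(302,225),.044),('tubeend',(70,170),.0205)]: print(n,onz(K,C,*p,z).round(4))
print(T()[:3,3])
go([.434,.1405,.125],np.pi+.1); go([.434,.1405,.083],np.pi+.1)
E
```

```text
panel [0.4331 0.1422 0.044 ]
boot [0.4313 0.142  0.05  ]
tip [0.4335 0.1256 0.08  ]
green [0.4588 0.1186 0.044 ]
orange [0.4525 0.1703 0.044 ]
tubeend [ 0.4267 -0.0616  0.0205]
[0.43100402 0.14252798 0.34980455]
offset [-0.28 -0.23  6.58] turn [ 0.  -0.   0.1]
offset [-0.28 -0.23 10.78] turn [ 0.  -0.   0.1]
```

```bash
python3 -m handwheel '{"offset":[[-0.1,0,3],[-0.1,0,6],[-0.1,0,9],[-0.1,0,10.7],[-0.1,0,10.7],[-0.1,0,10.7],[-0.1,0,10.7],[-0.1,0,10.7]],"turn":[[0,0,0],[0,0,0],[0,0,0],[0,0,0],[0,0,0],[0,0,0],[0,0,0],[0,0,0]],"jaw":[0.4,0.4,0.4,0.4,0.4,0.4,0.2,0]}' 20
python3 -m handwheel '{"offset":[[0,0,0],[0,0,0],[0,0,0],[0,0,0],[0,0,0],[0,0,0],[0,0,0],[0,0,0]],"turn":[[0,0,0],[0,0,0],[0,0,0],[0,0,0],[0,0,0],[0,0,0],[0,0,0],[0,0,0]],"jaw":[-0.2,-0.35,-0.5,-0.7,-0.9,-1,-1,-1]}' 20
```

```text
time: 2.2
tool_pos: [0.4332, 0.1421, 0.2442]
tool_rot: [3.141, 0.003, -3.041]
contact_force: [0.4, 0.4, 0.5]
opening: 0.0551
time: 2.87
tool_pos: [0.4328, 0.1417, 0.2429]
tool_rot: [3.141, 0.0, -3.042]
contact_force: [0.9, -1.8, 3.3]
opening: 0.0093
```

```bash
python3 -m handwheel '{"offset":[[0,0,0],[0,0,0],[0,0,0],[0,0,0],[0,0,-3],[0,0,-7],[0,0,-10.7],[0,0,-10.7]],"turn":[[0,0,0],[0,0,0],[0,0,0],[0,0,0],[0,0,0],[0,0,0],[0,0,0],[0,0,0]],"jaw":[-0.7,-0.5,-0.2,0,0.4,1,1,1]}' 20
python3 - <<'E'
from h import *
K,C,_=cam('wrist'); im=robot.read_camera('wrist'); np.savez('w2.npz',K=K,C=C)
cv2.imwrite('pics/w2.png',cv2.resize(im[130:270,180:380],None,fx=3,fy=3))
print('upright tip would be at',proj(K,C,[.4325,.142,.082]),'leaning',proj(K,C,[.4335,.1256,.078]),proj(K,C,[.431,.1588,.078]))
E
```

```text
time: 3.53
tool_pos: [0.4342, 0.1421, 0.356]
tool_rot: [3.141, 0.012, -3.041]
contact_force: [1.0, 0.6, 0.2]
opening: 0.0559
upright tip would be at [275.31601564 205.86427113] leaning [256.04405925 203.70384395] [295.09584037 204.61913116]
```

View pics/w2.png

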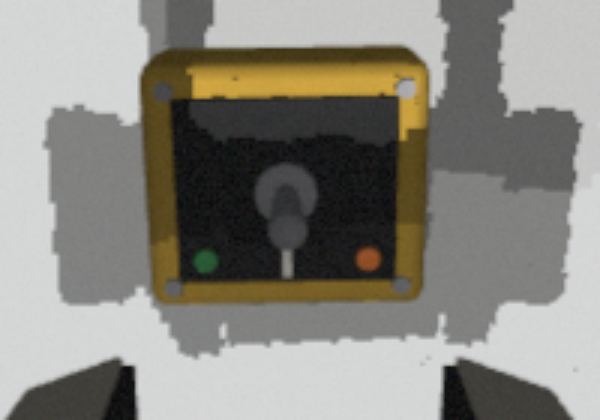

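The toggle is upright, with its tip in line with the boot and the white mark. Next I look over the bench, on the way to the tube.

```bash
python3 -c "
from h import *
go([.58,-.05,.26],np.pi/2+.05)"
```

```text
offset [-12.71 -20.55  -6.5 ] turn [ 0.4  0.3 92.9]
```

```bash
python3 -m handwheel '{"offset":[[0,0,-2],[-1,-2,-4],[-3,-5,-6],[-5,-8,-6.5],[-7,-11,-6.5],[-9,-14,-6.5],[-11,-17,-6.5],[-12.7,-20.5,-6.5]],"turn":[[0,0,7],[0,0,14],[0,0,21],[0,0,28],[0,0,35],[0,0,42],[0,0,49],[0,0,56]],"jaw":[1,1,1,1,1,1,1,1]}'
python3 -m handwheel '{"offset":[[0,0,0],[0,0,0],[0,0,0],[0,0,0],[0,0,0],[0,0,0],[0,0,0],[0,0,0]],"turn":[[0,0,7],[0,0,14],[0,0,21],[0,0,28],[0,0,35],[0,0,36.9],[0,0,36.9],[0,0,36.9]],"jaw":[1,1,1,1,1,1,1,1]}'
python3 - <<'E'
from h import *
K,C,_=cam('wrist'); im=robot.read_camera('wrist'); np.savez('w3.npz',K=K,C=C); cv2.imwrite('pics/w3.png',im); print(robot.observe()['qpos'].round(2))
E
```

```text
time: 4.25
tool_pos: [0.5805, -0.0506, 0.4132]
tool_rot: [-3.141, -0.002, 2.259]
contact_force: [1.5, 1.0, 0.3]
opening: 0.092
time: 4.92
tool_pos: [0.5795, -0.0496, 0.4135]
tool_rot: [-3.14, -0.001, 1.622]
contact_force: [-0.3, -0.2, 1.1]
opening: 0.0917
[-0.22  0.44  1.35  0.    1.36 -0.27]
```

View pics/w3.png

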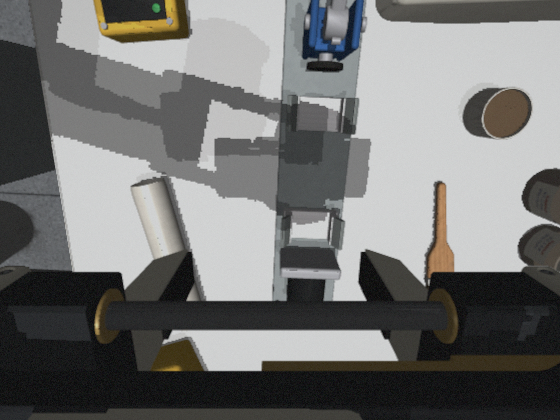

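```bash
python3 - <<'E'
import cv2
im=cv2.imread('pics/w3.png')[60:290,130:380]; cv2.imwrite('pics/w3z.png',cv2.resize(im,None,fx=2.6,fy=2.6,interpolation=cv2.INTER_CUBIC))
E
```

```text
(no output)
```

View pics/w3z.png

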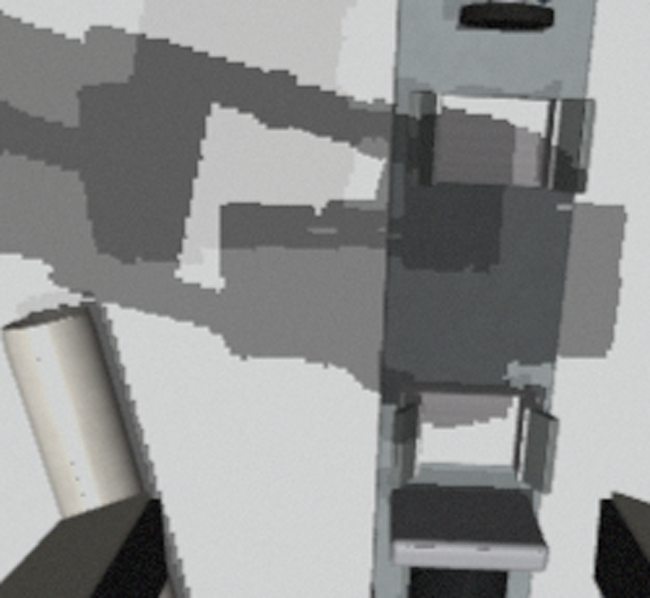

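```bash
python3 - <<'E'
from h import *
d=np.load('w3.npz');K,C=d['K'],d['C']
f=lambda u,v,z: onz(K,C,130+u/2.6,60+v/2.6,z)
def pr(n,l,z):
    w=np.array([f(*p,z) for p in l]); print(n,w[:,:2].round(4).tolist(),'mean',w.mean(0).round(4)); return w
pr('plateL',[(398,40),(385,300)],.01);pr('plateR',[(593,50),(570,240)],.01)
a=pr('A',[(441,97),(432,186),(553,97),(545,188)],.022)
b=pr('B',[(418,392),(412,465),(522,392),(518,465)],.022)
a=a.mean(0);b=b.mean(0);print('dist',np.linalg.norm(a-b),'yaw',np.arctan2(-(a-b)[0],(a-b)[1]),'mid',(a+b)/2)
pr('stop top',[(393,548),(547,548)],.068)
pr('jaw',[(460,20),(553,20)],.0425)
pr('tube end edges',[(5,326),(92,308)],.0205)
pr('tube edges low',[(68,520),(140,490)],.0205)
E
```

```text
plateL [[0.5807, 0.0685], [0.5811, -0.0451]] mean [0.5809 0.0117 0.01  ]
plateR [[0.6649, 0.0688], [0.6649, -0.0127]] mean [0.6649 0.0281 0.01  ]
A [[0.6001, 0.046], [0.5988, 0.0091], [0.6476, 0.0485], [0.6484, 0.0108]] mean [0.6237 0.0286 0.022 ]
B [[0.5989, -0.086], [0.5984, -0.1236], [0.6481, -0.0835], [0.65, -0.1209]] mean [ 0.6239 -0.1035  0.022 ]
dist 0.13210782653524733 yaw 0.0010727432245679056 mid [ 0.62379129 -0.03745163  0.022     ]
stop top [[0.5896, -0.1442], [0.6577, -0.1407]] mean [ 0.6237 -0.1424  0.068 ]
jaw [[0.604, 0.0741], [0.6403, 0.076]] mean [0.6222 0.0751 0.0425]
tube end edges [[0.4054, -0.0642], [0.4463, -0.0536]] mean [ 0.4259 -0.0589  0.0205]
tube edges low [[0.4282, -0.1629], [0.4649, -0.1445]] mean [ 0.4465 -0.1537  0.0205]
```

Two independent checks agree: the saddles are 132 mm apart with their middle at (0.6238, -0.0375), bench yaw about 0, and the stop and jaw lie where they should. The tube's centre is about (0.448, -0.158), at an angle of 0.216.

```bash
python3 -c "
from h import *
go([.448,-.158,.12],np.pi/2+.216);go([.448,-.158,.027],np.pi/2+.216)"
```

```text
offset [-10.16 -13.67  13.49] turn [-0.1 -0.  -9.5]
offset [-10.17 -13.65  22.79] turn [-0.1 -0.  -9.5]
```

```bash
python3 -m handwheel '{"offset":[[-2,-3,1],[-4,-6,3],[-6,-9,6],[-9,-12,9],[-10.2,-13.7,12],[-10.2,-13.7,13.5],[-10.2,-13.7,13.5],[-10.2,-13.7,13.5]],"turn":[[0,0,-2],[0,0,-4],[0,0,-6],[0,0,-8],[0,0,-9.5],[0,0,-9.5],[0,0,-9.5],[0,0,-9.5]],"jaw":[1,1,1,1,1,1,1,1]}' 
python3 - <<'E'
from h import *
K,C,_=cam('wrist'); im=robot.read_camera('wrist'); np.savez('w4.npz',K=K,C=C); cv2.imwrite('pics/w4.png',im)
go([.448,-.158,.027],np.pi/2+.216)
E
```

```text
time: 5.63
tool_pos: [0.4477, -0.1584, 0.2794]
tool_rot: [-3.14, -0.002, 1.785]
contact_force: [0.9, 0.8, -0.8]
opening: 0.0918
offset [ 0.04 -0.05  9.45] turn [ 0.1  0.  -0. ]
```

View pics/w4.png

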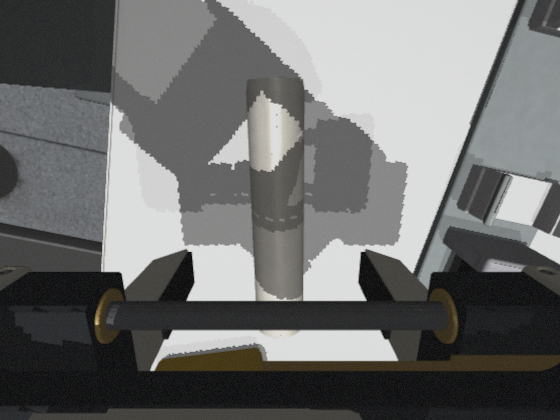

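The tube is centred between the fingers and parallel to them; its ends are at rows about 80 and 334.

```bash
python3 - <<'E'
from h import *
d=np.load('w4.npz');K,C=d['K'],d['C']
a=onz(K,C,276,79,.0205);b=onz(K,C,277,334,.0205);print(a,b,np.linalg.norm(a-b))
a=onz(K,C,276,79,.041);b=onz(K,C,277,332,.041);print(a,b,np.linalg.norm(a-b),(a+b)/2)
E
python3 -m handwheel '{"offset":[[0,0,3],[0,0,6],[0,0,8.5],[0,0,9.4],[0,0,9.4],[0,0,9.4],[0,0,9.4],[0,0,9.4]],"turn":[[0,0,0],[0,0,0],[0,0,0],[0,0,0],[0,0,0],[0,0,0],[0,0,0],[0,0,0]],"jaw":[1,1,1,1,0.5,0,-0.5,-0.5]}' 30
python3 -m handwheel '{"offset":[[0,0,0],[0,0,0],[0,0,0],[0,0,0],[0,0,-2],[0,0,-5],[0,0,-8],[0,0,-11]],"turn":[[0,0,0],[0,0,0],[0,0,0],[0,0,0],[0,0,0],[0,0,0],[0,0,0],[0,0,0]],"jaw":[-0.5,-0.5,-0.5,-0.5,-0.5,-0.5,-0.5,-0.5]}' 30
python3 -c "
from h import *
print(robot.observe()['contact_force'])
go([.6238,-.0375,.13],np.pi/2);go([.6238,-.0375,.05],np.pi/2)"
```

```text
[ 0.42545139 -0.0575063   0.0205    ] [ 0.47211012 -0.26736951  0.0205    ] 0.21498744965595049
[ 0.42579944 -0.05904597  0.041     ] [ 0.46806662 -0.24912673  0.041     ] 0.19472341667426638 [ 0.44693303 -0.15408635  0.041     ]
time: 6.35
tool_pos: [0.4485, -0.1584, 0.1873]
tool_rot: [3.139, 0.002, 1.786]
contact_force: [-0.2, 0.2, -0.1]
opening: 0.0698
time: 7.02
tool_pos: [0.4473, -0.1581, 0.2964]
tool_rot: [-3.14, -0.001, 1.786]
contact_force: [0.3, -0.5, -1.6]
opening: 0.0408
[ 0.30144419 -0.49915702 -1.60906907]
offset [ 8.02 19.82  0.73] turn [-0.1 -0.1 12.3]
offset [ 8.01 19.83  8.73] turn [-0.1 -0.1 12.3]
```

Gripped at 40.8 mm opening. I carry it over the bench, aiming the tube's centre at y = -0.034, mid-play between stop and jaw.

```bash
python3 -m handwheel '{"offset":[[0.5,2,0],[1.5,5,0],[3,8,0],[4,11,0],[5.5,14,0],[7,17,0],[8.2,19.8,0],[8.2,19.8,0.7]],"turn":[[0,0,1],[0,0,3],[0,0,5],[0,0,7],[0,0,9],[0,0,11],[0,0,12.3],[0,0,12.3]],"jaw":[-0.5,-0.5,-0.5,-0.5,-0.5,-0.5,-0.5,-0.5]}' 
python3 -m handwheel '{"offset":[[0,0,0],[0,0,0],[0,0,0],[0,0,0],[0,0,0],[0,0,1],[0,0,2],[0,0,2]],"turn":[[0,0,0],[0,0,0],[0,0,0],[0,0,0],[0,0,0],[0,0,0],[0,0,0],[0,0,0]],"jaw":[-0.5,-0.5,-0.5,-0.5,-0.5,-0.5,-0.5,-0.5]}' 
python3 - <<'E'
from h import *
K,C,_=cam('wrist'); im=robot.read_camera('wrist'); np.savez('w5.npz',K=K,C=C); cv2.imwrite('pics/w5.png',im)
print(robot.observe()['contact_force'],robot.observe()['opening'])
go([.6238,-.036,.0515],np.pi/2)
E
```

```text
time: 7.68
tool_pos: [0.627, -0.0326, 0.2892]
tool_rot: [3.136, -0.001, 1.573]
contact_force: [-1.1, -0.8, -2.0]
opening: 0.0411
time: 8.35
tool_pos: [0.6227, -0.036, 0.2659]
tool_rot: [-3.137, -0.001, 1.571]
contact_force: [-0.3, -0.2, -2.9]
opening: 0.0414
[-0.19043954  0.332797   -3.00256256] 0.04068336520874036
offset [-0.01  0.1   5.63] turn [-0.2 -0.   0. ]
```

View pics/w5.png

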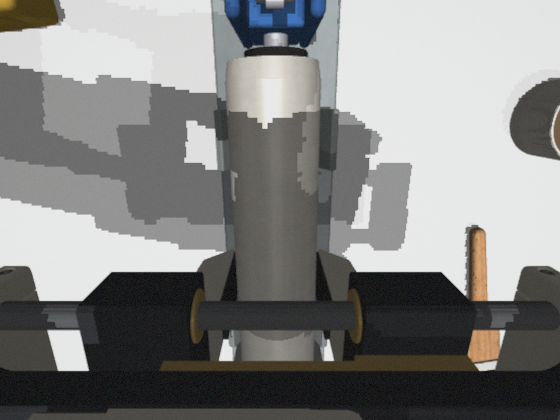

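The tube is aligned with the bench, centre column 276 for both. I lower it.

```bash
python3 - <<'E'
from h import *
d=np.load('w5.npz');K,C=d['K'],d['C']
print('tube end',onz(K,C,275,59,.1195)[:2],'jaw top',onz(K,C,275,55,.061)[:2])
E
python3 -m handwheel '{"offset":[[0,0.1,1.5],[0,0.1,3],[0,0.1,4],[0,0.1,4.6],[0,0.1,5],[0,0.1,5.3],[0,0.1,5.5],[0,0.1,5.6]],"turn":[[0,0,0],[0,0,0],[0,0,0],[0,0,0],[0,0,0],[0,0,0],[0,0,0],[0,0,0]],"jaw":[-0.5,-0.5,-0.5,-0.5,-0.5,-0.5,-0.5,-0.5]}' 
python3 -m handwheel '{"offset":[[0,0,0],[0,0,0],[0,0,0],[0,0,0.1],[0,0,0.1],[0,0,0.1],[0,0,0.1],[0,0,0.1]],"turn":[[0,0,0],[0,0,0],[0,0,0],[0,0,0],[0,0,0],[0,0,0],[0,0,0],[0,0,0]],"jaw":[-0.5,-0.5,-0.5,-0.5,-0.5,-0.5,-0.5,-0.5]}' 
```

```text
tube end [0.62161902 0.06537111] jaw top [0.62122365 0.0748841 ]
time: 9.07
tool_pos: [0.6246, -0.0359, 0.2129]
tool_rot: [-3.141, -0.0, 1.571]
contact_force: [-2.9, 1.0, -1.4]
opening: 0.0411
time: 9.73
tool_pos: [0.6246, -0.0359, 0.2118]
tool_rot: [-3.141, -0.0, 1.571]
contact_force: [-3.4, 0.9, -1.9]
opening: 0.0408
```

```bash
python3 -m handwheel '{"offset":[[0,-0.1,0],[0,-0.15,0],[0,-0.15,0],[0,-0.15,0.1],[0,-0.15,0.2],[0,-0.15,0.2],[0,-0.15,0.2],[0,-0.15,0.2]],"turn":[[0,0,0],[0,0,0],[0,0,0],[0,0,0],[0,0,0],[0,0,0],[0,0,0],[0,0,0]],"jaw":[-0.5,-0.5,-0.5,-0.5,-0.5,-0.5,-0.5,-0.5]}' 
```

```text
time: 10.4
tool_pos: [0.6235, -0.0359, 0.2105]
tool_rot: [3.14, 0.0, 1.571]
contact_force: [-1.2, -1.1, 4.7]
opening: 0.0413
```

The tube is down on the saddle floors (+4.7 N upward, height right). I release, rise, and move over to the lever.

```bash
python3 -m handwheel '{"offset":[[0,0,0],[0,0,0],[0,0,0],[0,0,0],[0,0,0],[0,0,-3],[0,0,-7],[0,0,-11]],"turn":[[0,0,0],[0,0,0],[0,0,0],[0,0,0],[0,0,0],[0,0,0],[0,0,0],[0,0,0]],"jaw":[-0.3,0,0.3,0.4,0.5,0.5,0.5,0.5]}' 
python3 -c "
from h import *
go([.6225,.165,.22],np.pi/2)"
```

```text
time: 11.07
tool_pos: [0.6229, -0.0359, 0.3197]
tool_rot: [-3.138, -0.001, 1.571]
contact_force: [1.0, -0.0, 0.3]
opening: 0.0689
offset [20.09 -0.05 -5.92] turn [-0.2 -0.   0. ]
```

```bash
python3 -m handwheel '{"offset":[[2,0,-3],[5,0,-5.9],[9,0,-5.9],[13,0,-5.9],[16,0,-5.9],[19,0,-5.9],[20.1,0,-5.9],[20.1,0,-5.9]],"turn":[[0,0,0],[0,0,0],[0,0,0],[0,0,0],[0,0,0],[0,0,0],[0,0,0],[0,0,0]],"jaw":[0.5,0.5,0.5,0.5,0.5,0.5,0.5,0.5]}' 
python3 -m handwheel '{"offset":[[0,0,0],[0,0,0],[0,0,0],[0,0,0],[0,0,0],[0,0,0],[0,0,0],[0,0,0]],"turn":[[0,0,0],[0,0,0],[0,0,0],[0,0,0],[0,0,0],[0,0,0],[0,0,0],[0,0,0]],"jaw":[0.5,0.5,0.5,0.5,0.5,0.5,0.5,0.5]}' 
python3 - <<'E'
from h import *
K,C,_=cam('wrist'); im=robot.read_camera('wrist'); np.savez('w6.npz',K=K,C=C); cv2.imwrite('pics/w6.png',im)
h=cv2.cvtColor(im,cv2.COLOR_BGR2HSV); m=cv2.inRange(h,(0,140,50),(8,255,255))|cv2.inRange(h,(172,140,50),(180,255,255))
for c in cv2.findContours(m,0,2)[0]:
    if cv2.contourArea(c)>60:
        r=cv2.minAreaRect(c); print(r,cv2.boundingRect(c),onz(K,C,*r[0],.126))
print('expect',proj(K,C,[.6225,.1686,.122]),proj(K,C,[.6225,.1045,.085]))
print('ends',[proj(K,C,[.6225,.1045+.866*r,.085+.5*r]).round() .tolist() for r in (.054,.094)])
E
```

```text
time: 11.73
tool_pos: [0.6227, 0.1677, 0.3783]
tool_rot: [-3.141, -0.0, 1.575]
contact_force: [0.1, -0.7, -0.0]
opening: 0.0686
time: 12.4
tool_pos: [0.6231, 0.1649, 0.3788]
tool_rot: [3.141, -0.0, 1.571]
contact_force: [-0.5, -0.1, 0.6]
opening: 0.0691
((273.0, 223.0), (38.0, 20.0), 90.0) (263, 204, 21, 39) [0.62079599 0.16254786 0.126     ]
expect [275.17597277 214.05836001] [275.28397147 264.76578487]
ends [[275.0, 230.0], [275.0, 196.0]]
```

View pics/w6.png

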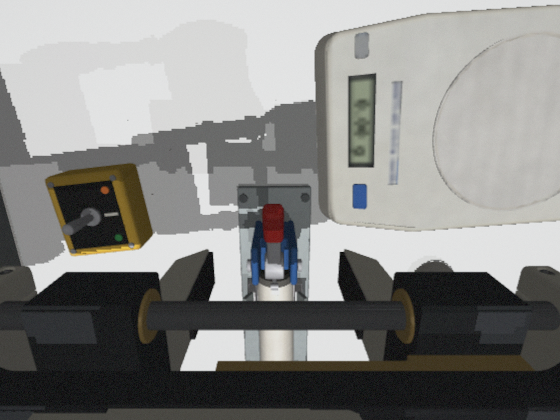

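The red grip is at (273,223), centre about (0.621, 0.165, 0.123), and the toggle still projects upright. I descend with a narrowed jaw and grip the lever.

```bash
python3 -m handwheel '{"offset":[[0,-0.2,0],[0,-0.2,2],[0,-0.2,4],[0,-0.2,6],[0,-0.2,8],[0,-0.2,9],[0,-0.2,9.6],[0,-0.2,9.6]],"turn":[[0,0,0],[0,0,0],[0,0,0],[0,0,0],[0,0,0],[0,0,0],[0,0,0],[0,0,0]],"jaw":[-0.1,-0.1,-0.1,-0.1,-0.1,-0.1,-0.1,-0.1]}' 
python3 -m handwheel '{"offset":[[0,0,0],[0,0,0],[0,0,0],[0,0,0],[0,0,0],[0,0,0],[0,0,0],[0,0,0]],"turn":[[0,0,0],[0,0,0],[0,0,0],[0,0,0],[0,0,0],[0,0,0],[0,0,0],[0,0,0]],"jaw":[-0.4,-0.7,-1,-1,-1,-1,-1,-1]}' 50
python3 - <<'E'
from h import *
M=T();g=M[:3,3]+M[:3,2]*.159;print(g)
# arc from current grip, hinge at z .085,y .1045
h=np.array([.1045,.085]);v=g[1:]-h;r=np.hypot(*v);p0=np.arctan2(v[1],v[0]);print(r,p0)
for p in np.linspace(p0,.524+2.58,25)[1:]: q=h+r*np.array([np.cos(p),np.sin(p)])-g[1:]; print((q*100).round(1),round(p-.524,2))
E
```

```text
time: 13.12
tool_pos: [0.6209, 0.1651, 0.2817]
tool_rot: [-3.14, 0.0, 1.571]
contact_force: [-0.9, -0.4, -0.1]
opening: 0.0411
time: 13.78
tool_pos: [0.6209, 0.1652, 0.2836]
tool_rot: [3.141, -0.0, 1.571]
contact_force: [-3.4, -0.7, 5.8]
opening: 0.0154
[0.62097335 0.16522314 0.12458472]
0.07248620172925513 0.5777017633118084
[-0.4  0.6] 0.16
[-1.   1.2] 0.26
[-1.5  1.7] 0.37
[-2.1  2.1] 0.47
[-2.8  2.5] 0.58
[-3.5  2.8] 0.69
[-4.2  3.1] 0.79
[-5.   3.2] 0.9
[-5.7  3.3] 1.0
[-6.5  3.3] 1.11
[-7.3  3.2] 1.21
[-8.  3.] 1.32
[-8.7  2.8] 1.42
[-9.4  2.5] 1.53
[-10.1   2.1] 1.63
[-10.7   1.6] 1.74
[-11.3   1.1] 1.84
[-11.8   0.5] 1.95
[-12.2  -0.1] 2.05
[-12.6  -0.7] 2.16
[-12.9  -1.4] 2.26
[-13.1  -2.2] 2.37
[-13.2  -2.9] 2.47
[-13.3  -3.7] 2.58
```

```bash
python3 -m handwheel '{"offset":[[-0.4,0,-0.6],[-1,0,-1.2],[-1.5,0,-1.7],[-2.1,0,-2.1],[-2.8,0,-2.5],[-3.5,0,-2.8],[-4.2,0,-3.1],[-5,0,-3.2]],"turn":[[0,0,0],[0,0,0],[0,0,0],[0,0,0],[0,0,0],[0,0,0],[0,0,0],[0,0,0]],"jaw":[-1,-1,-1,-1,-1,-1,-1,-1]}' 55
python3 - <<'E'
from h import *
K,C,_=cam('wrist'); im=robot.read_camera('wrist'); cv2.imwrite('pics/w7.png',im)
h=cv2.cvtColor(im,cv2.COLOR_BGR2HSV); m=cv2.inRange(h,(0,140,50),(8,255,255))|cv2.inRange(h,(172,140,50),(180,255,255))
for c in cv2.findContours(m,0,2)[0]:
    if cv2.contourArea(c)>60: print(cv2.boundingRect(c))
M=T();g=M[:3,3]+M[:3,2]*.159;print(g,proj(K,C,g))
E
```

```text
time: 14.45
tool_pos: [0.6212, 0.1157, 0.3146]
tool_rot: [3.142, -0.004, 1.571]
contact_force: [2.8, 11.2, -8.3]
opening: 0.0155
(258, 254, 37, 45)
[0.62117949 0.11498598 0.15587936] [276.11043063 285.97882176]
```

The lever follows. On past upright.

```bash
python3 -m handwheel '{"offset":[[-0.7,0,-0.1],[-1.5,0,-0.1],[-2.3,0,0],[-3,0,0.2],[-3.7,0,0.4],[-4.4,0,0.7],[-5.1,0,1.1],[-5.7,0,1.6]],"turn":[[0,0,0],[0,0,0],[0,0,0],[0,0,0],[0,0,0],[0,0,0],[0,0,0],[0,0,0]],"jaw":[-1,-1,-1,-1,-1,-1,-1,-1]}' 60
python3 -c "
from h import *
M=T();g=M[:3,3]+M[:3,2]*.159;print(g,np.hypot(g[1]-.1045,g[2]-.085))"
```

```text
time: 15.17
tool_pos: [0.6212, 0.057, 0.3047]
tool_rot: [3.136, 0.002, 1.571]
contact_force: [-10.4, -5.5, 30.6]
opening: 0.0133
[0.622144   0.05670667 0.14570195] 0.07725884027919673
```

```bash
python3 - <<'E'
from h import *
K,C,_=cam('wrist'); im=robot.read_camera('wrist'); 
h=cv2.cvtColor(im,cv2.COLOR_BGR2HSV); m=cv2.inRange(h,(0,140,50),(8,255,255))|cv2.inRange(h,(172,140,50),(180,255,255))
for c in cv2.findContours(m,0,2)[0]:
    if cv2.contourArea(c)>20: print('w',cv2.boundingRect(c))
M=T();g=M[:3,3]+M[:3,2]*.159;print(g,proj(K,C,g))
a=im[180:360,180:380]
K,C,_=cam('side'); s=robot.read_camera('side')
h=cv2.cvtColor(s,cv2.COLOR_BGR2HSV); m=cv2.inRange(h,(0,140,50),(8,255,255))|cv2.inRange(h,(172,140,50),(180,255,255))
print('side g',proj(K,C,g),'hinge',proj(K,C,[.622,.1045,.085]))
b=s[150:330,180:380]
cv2.imwrite('pics/w8.png',cv2.resize(np.hstack([a,b]),None,fx=2,fy=2))
E
```

```text
w (257, 219, 37, 79)
[0.62201141 0.05504646 0.14493412] [275.82684642 285.50856098]
side g [254.2749395  201.14525561] hinge [252.6964511  231.26764247]
```

View pics/w8.png

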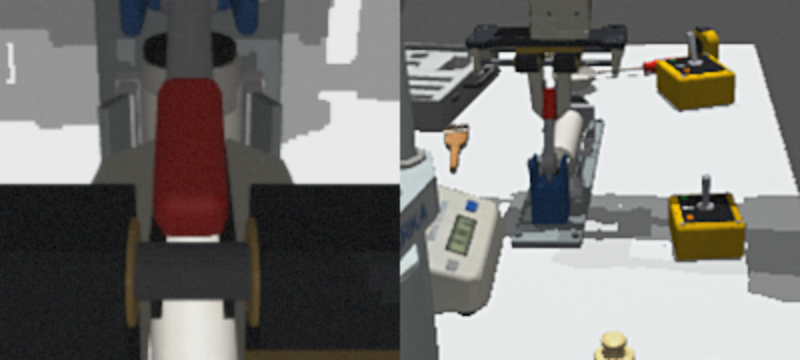

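The lever is firmly held, about θ 1.7, and the side view shows the toggle upright. I continue over centre.

```bash
python3 -m handwheel '{"offset":[[-0.6,0,0.6],[-1.1,0,1.2],[-1.5,0,1.8],[-1.9,0,2.5],[-2.2,0,3.2],[-2.4,0,4],[-2.5,0,4.8],[-2.6,0,5.3]],"turn":[[0,0,0],[0,0,0],[0,0,0],[0,0,0],[0,0,0],[0,0,0],[0,0,0],[0,0,0]],"jaw":[-1,-1,-1,-1,-1,-1,-1,-1]}' 60
python3 -c "
from h import *
M=T();g=M[:3,3]+M[:3,2]*.159;v=g[1:]-[.1045,.085];print(g,np.hypot(*v),np.arctan2(v[1],v[0])-.524)"
```

```text
time: 15.93
tool_pos: [0.6217, 0.0218, 0.2533]
tool_rot: [3.135, 0.018, 1.569]
contact_force: [-15.2, -48.3, 31.9]
opening: 0.0136
[0.62275057 0.01897073 0.09433665] 0.08603737051401308 2.5088600000732715
```

```bash
python3 -m handwheel '{"offset":[[-0.4,0,0],[-0.8,0,0],[-1.2,0,0],[-1.2,0,0],[-1.2,0,0.2],[-1.2,0,0.4],[-1.2,0,0.5],[-1.2,0,0.5]],"turn":[[0,0,0],[0,0,0],[0,0,0],[0,0,0],[0,0,0],[0,0,0],[0,0,0],[0,0,0]],"jaw":[-1,-1,-1,-1,-1,-1,-1,-1]}' 60
python3 - <<'E'
from h import *
M=T();g=M[:3,3]+M[:3,2]*.159;v=g[1:]-[.1045,.085];print(g,np.hypot(*v),np.arctan2(v[1],v[0])-.524)
K,C,_=cam('wrist'); im=robot.read_camera('wrist'); cv2.imwrite('pics/w9.png',im)
h=cv2.cvtColor(im,cv2.COLOR_BGR2HSV); m=cv2.inRange(h,(0,140,50),(8,255,255))|cv2.inRange(h,(172,140,50),(180,255,255))
for c in cv2.findContours(m,0,2)[0]:
    if cv2.contourArea(c)>20: x,y,w,hh=cv2.boundingRect(c); print('red',x,y,w,hh,onz(K,C,x+w/2,y,.095),onz(K,C,x+w/2,y+hh,.095))
E
```

```text
time: 16.6
tool_pos: [0.6216, 0.0165, 0.2445]
tool_rot: [3.138, 0.006, 1.57]
contact_force: [-4.5, -11.9, 11.7]
opening: 0.0136
[0.62224662 0.01561421 0.08550551] 0.0888872300726315 2.6119055814364898
red 256 224 40 77 [0.62216788 0.05116834 0.095     ] [0.62214622 0.01178485 0.095     ]
```

Red spans y 0.051 to 0.012 at the closed height, so the lever looks shut; the pads slid outward along the grip. I open in place and check before rising.

```bash
python3 -m handwheel '{"offset":[[0,0,0],[0,0,0],[0,0,0],[0,0,0],[0,0,0],[0,0,0],[0,0,0],[0,0,0]],"turn":[[0,0,0],[0,0,0],[0,0,0],[0,0,0],[0,0,0],[0,0,0],[0,0,0],[0,0,0]],"jaw":[-0.5,-0.3,-0.2,-0.2,-0.2,-0.2,-0.2,-0.2]}' 20
cat > red.py <<'E'
from h import *
import sys
K,C,_=cam('wrist'); im=robot.read_camera('wrist'); cv2.imwrite('pics/'+sys.argv[1],im); np.savez('wl.npz',K=K,C=C)
h=cv2.cvtColor(im,cv2.COLOR_BGR2HSV); m=cv2.inRange(h,(0,140,50),(8,255,255))|cv2.inRange(h,(172,140,50),(180,255,255))
for c in cv2.findContours(m,0,2)[0]:
    if cv2.contourArea(c)>20: x,y,w,hh=cv2.boundingRect(c); print('red',x,y,w,hh,onz(K,C,x+w/2,y,.097),onz(K,C,x+w/2,y+hh,.097))
for th in (2.55,2.35,2.2):
    p=th+.524; n=np.array([np.sin(p),-np.cos(p)])*-1
    e=[np.array([.1045,.085])+r*np.array([np.cos(p),np.sin(p)])+.007*np.array([-np.sin(p)*-1 if 0 else 0,1]) for r in (.054,.094)]
    print(th,[proj(K,C,[.622,*q]).round(1).tolist() for q in e])
E
python3 red.py w10.png
```

```text
time: 17.32
tool_pos: [0.6216, 0.0201, 0.2424]
tool_rot: [3.139, 0.0, 1.571]
contact_force: [0.6, 1.0, 5.8]
opening: 0.0369
red 251 330 51 20 [0.62223124 0.00285634 0.097     ] [ 0.62224558 -0.00890034  0.097     ]
red 251 226 49 75 [0.62173883 0.05612601 0.097     ] [0.62174808 0.01896438 0.097     ]
2.55 [[276.1, 236.7], [276.0, 317.9]]
2.35 [[276.2, 242.8], [276.2, 339.9]]
2.2 [[276.3, 244.4], [276.4, 354.5]]
```

```bash
cat > lev.py <<'E'
from h import *
import sys
def lev(im,K,C):
    h=cv2.cvtColor(im,cv2.COLOR_BGR2HSV); m=cv2.inRange(h,(0,110,30),(8,255,255))|cv2.inRange(h,(172,110,30),(180,255,255))
    for r in range(150,419,10):
        c=np.where(m[r,200:350])[0]
        if len(c)>5:
            w=c.max()-c.min()+1; o,d=ray(K,C,200+c.mean(),r); p=o+d*(K[0,0]*.016/w); print(r,w,p.round(4))
if __name__=='__main__':
    K,C,_=cam('wrist'); im=robot.read_camera('wrist'); cv2.imwrite('pics/'+sys.argv[1],im); lev(im,K,C)
    s=robot.observe(); print(s['contact_force'].round(1),C[:3,3]); M=T(); print('g',M[:3,3]+M[:3,2]*.159)
E
python3 lev.py w11.png
```

```text
230 41 [0.6215 0.0589 0.1086]
240 47 [0.6215 0.0615 0.1245]
250 47 [0.6215 0.0583 0.1255]
260 47 [0.6215 0.055  0.1266]
270 48 [0.6217 0.0529 0.1296]
280 48 [0.6217 0.0497 0.1307]
290 49 [0.6215 0.0478 0.1336]
300 49 [0.6215 0.0447 0.1346]
330 50 [0.6217 0.0367 0.1394]
340 48 [0.6217 0.0307 0.1369]
[-0.3  0.2  6.2] [0.62148864 0.10481154 0.2246153 ]
g [0.62209173 0.02005622 0.08340222]
```

The numbers show the lever did not latch: it sprang back to about θ 2.1, against the palm with 6 N. I'll rise clear, then push it over with shut fingers from behind and above.

```bash
python3 -m handwheel '{"offset":[[0,0,-4],[0,0,-8],[0,0,-12],[0,0,-15],[4,0,-15],[8,0,-15],[12,0,-15],[13,0,-15]],"turn":[[0,0,0],[0,0,0],[0,0,0],[0,0,0],[0,0,0],[0,0,0],[0,0,0],[0,0,0]],"jaw":[-0.2,-0.2,-0.2,-0.2,-0.2,-0.2,-0.2,-0.2]}' 20
python3 -m handwheel '{"offset":[[0,0,0],[0,0,0],[0,0,0],[0,0,0],[0,0,0],[0,0,0],[0,0,0],[0,0,0]],"turn":[[0,0,0],[0,0,0],[0,0,0],[0,0,0],[0,0,0],[0,0,0],[0,0,0],[0,0,0]],"jaw":[-1,-1,-1,-1,-1,-1,-1,-1]}' 30
python3 lev.py w12.png
```

```text
time: 18.08
tool_pos: [0.6202, 0.155, 0.3914]
tool_rot: [3.141, -0.002, 1.575]
contact_force: [-0.2, -0.3, 0.1]
opening: 0.037
time: 18.75
tool_pos: [0.6212, 0.1496, 0.3907]
tool_rot: [3.142, -0.0, 1.571]
contact_force: [0.9, 0.6, 0.7]
opening: 0.0006
[-0.4 -0.   0.6] [0.62105926 0.23432819 0.37296731]
g [0.62115611 0.14979702 0.23174055]
```

```bash
cat > side.py <<'E'
from h import *
K,C,_=cam('side'); s=robot.read_camera('side'); cv2.imwrite('pics/s_last.png',s)
h=cv2.cvtColor(s,cv2.COLOR_BGR2HSV); m=cv2.inRange(h,(0,140,50),(8,255,255))|cv2.inRange(h,(172,140,50),(180,255,255)); m[:,:220]=0;m[:,285:]=0
n,l,st,ce=cv2.connectedComponentsWithStats(m)
for i in range(1,n):
    if st[i][4]>8: print(st[i],ce[i].round(1))
for th in (0,.5,1.05,1.3,1.6,2.08,2.3,2.45,2.55):
    p=th+.524; print(th,[proj(K,C,[.6215,.1045+r*np.cos(p),.085+r*np.sin(p)]).round(1).tolist() for r in (.054,.074,.094)])
E
python3 side.py
```

```text
[251 194   7  16  94] [253.8 201.5]
0 [[249.6, 228.9], [248.2, 227.9], [246.9, 226.9]]
0.5 [[250.3, 218.1], [249.3, 213.0], [248.2, 207.7]]
1.05 [[251.8, 210.6], [251.4, 202.7], [251.0, 194.8]]
1.3 [[252.6, 209.2], [252.5, 201.0], [252.4, 192.7]]
1.6 [[253.6, 209.4], [253.8, 201.5], [254.1, 193.5]]
2.08 [[254.9, 213.6], [255.6, 207.4], [256.3, 201.3]]
2.3 [[255.4, 216.9], [256.2, 211.8], [257.1, 206.9]]
2.45 [[255.6, 219.5], [256.6, 215.3], [257.5, 211.3]]
2.55 [[255.7, 221.3], [256.7, 217.8], [257.7, 214.5]]
```

```bash
python3 - <<'E'
from h import *
M=T();t=M[:3,3]+M[:3,2]*.178;print(t)
for p in [1.3,1.5,1.7,1.9,2.1,2.25,2.4,2.5,2.6,2.7,2.8,2.88,2.95,3.02,3.09,3.15]:
    P=np.array([.1045,.085])+.07*np.array([np.cos(p),np.sin(p)])+.007*np.array([np.sin(p),-np.cos(p)])+[.0095,0]
    q=(P-t[1:])*100; print(round(p-.524,2),P.round(4),'off',[q[0].round(1),0,-q[1].round(1)])
E
```

```text
[0.62116218 0.14989813 0.21272201]
0.78 [0.1395 0.1506] off [np.float64(-1.0), 0, np.float64(6.2)]
0.98 [0.1259 0.1543] off [np.float64(-2.4), 0, np.float64(5.8)]
1.18 [0.1119 0.1553] off [np.float64(-3.8), 0, np.float64(5.7)]
1.38 [0.098  0.1535] off [np.float64(-5.2), 0, np.float64(5.9)]
1.58 [0.0847 0.149 ] off [np.float64(-6.5), 0, np.float64(6.4)]
1.73 [0.0755 0.1439] off [np.float64(-7.4), 0, np.float64(6.9)]
1.88 [0.0671 0.1374] off [np.float64(-8.3), 0, np.float64(7.5)]
1.98 [0.0621 0.1325] off [np.float64(-8.8), 0, np.float64(8.0)]
2.08 [0.0576 0.1271] off [np.float64(-9.2), 0, np.float64(8.6)]
2.18 [0.0537 0.1212] off [np.float64(-9.6), 0, np.float64(9.1)]
2.28 [0.0504 0.115 ] off [np.float64(-10.0), 0, np.float64(9.8)]
2.36 [0.0482 0.1099] off [np.float64(-10.2), 0, np.float64(10.3)]
2.43 [0.0466 0.1052] off [np.float64(-10.3), 0, np.float64(10.8)]
2.5 [0.0454 0.1004] off [np.float64(-10.5), 0, np.float64(11.2)]
2.57 [0.0445 0.0956] off [np.float64(-10.5), 0, np.float64(11.7)]
2.63 [0.0439 0.0914] off [np.float64(-10.6), 0, np.float64(12.1)]
```

```bash
python3 -m handwheel '{"offset":[[-0.3,0,3],[-0.5,0,6.2],[-1,0,6.2],[-2.4,0,5.8],[-3.8,0,5.7],[-5.2,0,5.9],[-6.5,0,6.4],[-7.4,0,6.9]],"turn":[[0,0,0],[0,0,0],[0,0,0],[0,0,0],[0,0,0],[0,0,0],[0,0,0],[0,0,0]],"jaw":[-1,-1,-1,-1,-1,-1,-1,-1]}' 30
python3 side.py | head -3; python3 lev.py w13.png
```

```text
time: 19.52
tool_pos: [0.6218, 0.0745, 0.325]
tool_rot: [3.135, -0.002, 1.57]
contact_force: [-0.1, 5.9, 9.1]
opening: 0.0002
[252 203   7   7  32] [255.2 206.6]
0 [[249.6, 228.9], [248.2, 227.9], [246.9, 226.9]]
0.5 [[250.3, 218.1], [249.3, 213.0], [248.2, 207.7]]
[1.  1.5 4.9] [0.62197768 0.15796585 0.30623345]
g [0.62274087 0.07391013 0.16509752]
```

```bash
python3 -m handwheel '{"offset":[[-0.7,0,0.5],[-1.2,0,1],[-1.6,0,1.5],[-2,0,2],[-2.3,0,2.5],[-2.6,0,3],[-2.8,0,3.5],[-3,0,4]],"turn":[[0,0,0],[0,0,0],[0,0,0],[0,0,0],[0,0,0],[0,0,0],[0,0,0],[0,0,0]],"jaw":[-1,-1,-1,-1,-1,-1,-1,-1]}' 30
python3 lev.py w14.png
```

```text
time: 20.28
tool_pos: [0.6218, 0.0445, 0.284]
tool_rot: [3.136, 0.0, 1.57]
contact_force: [0.3, -0.4, -0.1]
opening: 0.0005
250 20 [0.6194 0.0198 0.0333]
[-0.6 -0.4 -1.1] [0.62180375 0.1291796  0.26614006]
g [0.62148374 0.04422971 0.12303146]
```

```bash
python3 side.py | head -2; python3 -c "
import cv2,numpy as np
im=cv2.imread('pics/w14.png');h=cv2.cvtColor(im,cv2.COLOR_BGR2HSV); m=cv2.inRange(h,(0,110,30),(8,255,255))|cv2.inRange(h,(172,110,30),(180,255,255))
n,l,s,c=cv2.connectedComponentsWithStats(m)
print([x.tolist() for x in s[1:] if x[4]>15])"
```

```text
[254 215   7   7  24] [257.3 217.8]
0 [[249.6, 228.9], [248.2, 227.9], [246.9, 226.9]]
[[261, 244, 27, 57, 241]]
```

It snapped shut: the side view has the grip at (257.3, 217.8) against (256.7, 217.8) predicted for 2.55, with zero force on the finger. I retreat upward and make the final check.

```bash
python3 -m handwheel '{"offset":[[0,0,-4],[0,0,-8],[0,0,-12],[-2,0,-15],[-5,0,-17],[-6,0,-19],[-6,0,-19],[-6,0,-19]],"turn":[[0,0,0],[0,0,0],[0,0,0],[0,0,0],[0,0,0],[0,0,0],[0,0,0],[0,0,0]],"jaw":[-1,-1,-1,-1,1,1,1,1]}' 30
python3 -m handwheel '{"offset":[[0,0,0],[0,0,0],[0,0,0],[0,0,0],[0,0,0],[0,0,0],[0,0,0],[0,0,0]],"turn":[[0,0,0],[0,0,0],[0,0,0],[0,0,0],[0,0,0],[0,0,0],[0,0,0],[0,0,0]],"jaw":[1,1,1,1,1,1,1,1]}'
python3 side.py | head -1
python3 - <<'E'
from h import *
K,C,_=cam('wrist'); im=robot.read_camera('wrist'); np.savez('wf.npz',K=K,C=C)
s=cv2.imread('pics/s_last.png')[150:360,190:370]
cv2.imwrite('pics/fin.png',np.hstack([cv2.resize(im,None,fx=.8,fy=.8),cv2.resize(s,(288,336))]))
for th in (2.35,2.55): p=th+.524; print(th,[(proj(K,C,[.6215,.1045+r*np.cos(p),.085+r*np.sin(p)])*.8).round(1).tolist() for r in (.054,.094)])
print('stop',proj(K,C,[.6225,-.1395,.068])*.8)
E
```

```text
time: 21.05
tool_pos: [0.621, -0.0148, 0.4727]
tool_rot: [3.139, -0.0, 1.57]
contact_force: [-0.2, 0.5, 0.7]
opening: 0.0223
time: 21.72
tool_pos: [0.6212, -0.0138, 0.4717]
tool_rot: [3.142, -0.0, 1.571]
contact_force: [-0.2, -0.1, -0.3]
opening: 0.076
[254 214   7   8  36] [257.4 216.8]
2.35 [[221.0, 99.5], [221.0, 129.4]]
2.55 [[221.0, 100.4], [221.0, 129.5]]
stop [221.47987531 215.75732283]
```

View pics/fin.png

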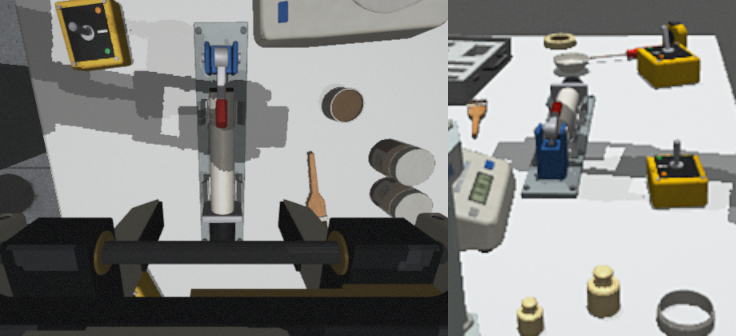

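The lever is shut over the tube's end, the tube lies in both saddles up against the stop, the toggle is upright, and dish and weights are undisturbed. I hand in.

```bash
python3 -c "
from cell import robot
print(robot.hand_in())"
```

```text
the job is handed in; nothing more can be done
None
```

I handed the job in at about 22 s on the robot's clock. The toggle is at OFF, the tube is in the saddles, and the cam lever is shut over its end.

- **Toggle:** I closed the jaws on it around its upright position, so it was centred rather than flicked. It showed upright in the wrist view straight after, and in the final side view.
- **Tube:** I laid it in both saddles and let go. In the last picture it lies in both saddles up against the end stop.
- **Lever, first try failed:** I gripped it and swung it over, but the pads slid along the grip (forces up to about 58 N). It had not latched, sprang back to about 2.1 rad when I let go, and rested against the gripper's palm with about 6 N.
- **Lever, second try worked:** I pushed it over with shut fingers until it snapped shut. The side camera showed the grip within about a pixel of where 2.55 rad should put it, and it was still there after I backed off.
- **Final state:** Nothing was touching the robot, and the dish and brass weights stood where they were.
- **Not checked:** I did not measure the clamping force; I infer it from the shut lever and the tube's position.

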